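# Lift the ordered paint jar in its caddy

### The arm

A 7-joint arm with a two-finger parallel gripper is mounted at the origin on the work surface; the furniture and walls round the work are solid. World frame = base frame: x ahead of the robot, y to its left, z up, the work surface at z = 0. Lengths are in m, angles in rad, forces in N, time in s.
With the tool pointing down it reaches from about 0.425 to 0.95 m from the base axis. Payload 16.7 kg.
Tool frame: the origin (TCP) lies between the finger pads; the fingertips stand 25 mm ahead of it and the grasp point (between the pads) lies 6 mm ahead of it (env.finger_overhang is the distance from the TCP to the fingertips, in m); z points along the fingers, y is the line along which they close (so a half turn about z gives the same grasp; the last joint's range is limited). The gripper opens to 94 mm and grips with 3 to 60 N. Pads are 16 mm wide; open, the fingers measure 119 mm over their backs; the gripper's body (75 mm by 177 mm) begins 78 mm behind the grasp point.
Start: joints at [-1.488, 0.426, 0.074, 1.606, -0.034, 1.111, -0.067], TCP at [0.155, 0.657, 0.23] pointing down, gripper open.
Joint ranges: [-2.85, 2.85], [-0.5, 2.14], [-1.23, 1.37], [0.21, 2.46], [-1.02, 4.16], [0.16, 2.05], [-2.73, 2.73]. Speed limits (rad/s): [1.89, 1.89, 2.39, 2.39, 3.01, 3.01, 3.01].

### API

Orientations are given as a rotation vector (axis times angle).
In Python, from bench import env gives the robot as it stands.
- The arm moves only by the tool play_rows, never from a script. Its argument "moves" is a list that holds one entry, the list of rows, each a list of 5 numbers: the opening, from -1 (shut) to 1 (fully open), then the shift along the tool's x, y, z in m, then the turn about the tool's z in rad. A call has 1 to 20 rows; each row shifts and turns the commanded pose from where the row before left it, along the tool's axes as they then stand; what a row does not reach is not made up. A row lasts 1/8 s, in which the tool goes at most 62.5 mm and 10.7 degrees, less where a joint would pass 70% of its speed; a pose out of reach is approached as far as the arm can. A call is refused whole if a number of a shift passes 0.0625 or a number of a turn 0.188, either way. A call with a gripper value outside its range is refused whole. The fingers move at their own pace and stop on an object; "force" is the grip in N (left out, the last holds). Time passes only in rows, so rows that do not move let the fingers close. It gives the time, the measured TCP pose, the force, the opening and the grip force at its end, in the units of the state.
- env.get_state(): the state, without advancing time (a new reading comes with each control period).
- env.snapshot(name): name is "side" or "top" or "wrist"; returns the picture (384x512x3 uint8, red, green, blue); there is no depth.
- env.get_calibration(name): a dict with "mtx" (3x3 intrinsics, pixels), "extrinsics" (4x4, takes a point from camera to world coordinates); the wrist camera has in their place "tool_from_camera" (4x4, takes a point from camera to tool coordinates, whose origin is the TCP and whose axes are the flange's). Camera axes: x right, y down, z forward; pixel columns grow to the right and rows downward; lengths in m; the calibration is good to about 2 mm. A picture is of the moment at which its call begins: read the wrist's pose just before it. get_calibration takes no time and is no camera call.
- env.finish_job(): hands the job in; it is judged then, once.
The state is a dict: "t": time; "q": joint angles; "joint_velocities": joint speeds; "joint_efforts": joint torques, N m; "tcp_pos": TCP position; "ee_rot": TCP orientation; "force": force on the tool from outside, world axes, zero at the start; "wrist_torque": the same for the moment, N m; "gripper_width": finger opening in m; "grip_force": force on a finger pad.
Only numpy, scipy, OpenCV 4.12 (cv2) and the standard library are available. Lean on these libraries where they do the work, as an engineer would, in place of code of your own. Each camera call takes 0.05 s, during which the arm holds its last target. There are 200 camera calls.

### The job

Two small carrying caddies stand on the counter, one with a red paint jar and one with a blue one; the paint tube lying on the yellow order slip shows which colour the customer wants. Take the caddy holding the jar of that colour by the middle of its wooden handle, lift it gently, level and more or less straight up, until its underside is at least 10 cm above the counter, keep it still and level there for three seconds, and finish while still holding it in the air. Do not touch the jars, and leave the other caddy and the tubes where they are.

Things in the scene. Friction and masses are not known exactly. Their poses are not given: they have to be found in the camera images.
- caddy_a: one of two identical loose caddies, 0.29 to 0.41 kg with its jar: white 84 mm square tray, floor 6 mm thick, rim 18 mm high, a jar standing loosely in its middle; steel uprights at y = +-44 mm carry a pale wooden bar (30 mm wide, 22 mm high, 84 mm long) along its y axis, centre line 125 mm above the underside. Origin: centre of the underside; z up. Balances under the bar's middle
- caddy_b: one of two identical loose caddies, 0.29 to 0.41 kg with its jar: white 84 mm square tray, floor 6 mm thick, rim 18 mm high, a jar standing loosely in its middle; steel uprights at y = +-44 mm carry a pale wooden bar (30 mm wide, 22 mm high, 84 mm long) along its y axis, centre line 125 mm above the underside. Origin: centre of the underside; z up. Balances under the bar's middle
- caddy_a_handle (a point): centre of the wooden handle bar of caddy_a, 125 mm above the caddy's underside; axes as the caddy's: the bar runs along y, pinch it across x from above
- caddy_b_handle (a point): centre of the wooden handle bar of caddy_b, 125 mm above the caddy's underside; axes as the caddy's: the bar runs along y, pinch it across x from above
- jar_red: closed dark red paint jar with a white lid, 68 mm diameter, 61 mm high, standing in the tray of one of the caddies (either one), top at 67 mm above the counter, 58 mm under the bar's centre line; 0.13 to 0.25 kg; origin: centre of its underside
- jar_blue: closed blue paint jar with a white lid, 68 mm diameter, 61 mm high, standing in the tray of one of the caddies (either one), top at 67 mm above the counter, 58 mm under the bar's centre line; 0.13 to 0.25 kg; origin: centre of its underside
- order_slip: flat yellow paper order slip, 55 x 150 mm, flat on the counter in front of the caddies; origin at its centre, length along its y axis; a tube is on it when the tube's origin is within 50 mm of this point
- tube_red: lying paint tube, white with a red band, 34 x 122 x 25 mm; lies either on the yellow order slip (then this is the ordered colour) or on the bare counter about 15 cm to the right (-y) of the slip's centre; origin: centre of its underside, its length along its y axis
- tube_blue: lying paint tube, white with a blue band, 34 x 122 x 25 mm; lies either on the yellow order slip (then this is the ordered colour) or on the bare counter about 15 cm to the right (-y) of the slip's centre; origin: centre of its underside, its length along its y axis

How it is judged:
By the outcome, as a careful person would: the job done as asked, in the order asked, and still so for the second after the job is handed in, while the arm keeps its last pose, push and grip.
It also fails if it takes over 35 s, if anything falls off the work surface, if the arm or the gripper's body presses on something with over 40 N, if the wrist force passes 120 N, or if a joint passes its speed limit or range.

## Working session

There is one attempt and no reset: what is moved stays moved. The work goes in short steps, Python scripts to look and compute and a tool call to move; the robot and the scene stay as the last step left them, time stands still between calls to the robot, and variables do not carry over. Pictures are saved under pics/ and viewed, at most 10 in all, crops included, and the job is handed in when it is done.

Besides the shell and the picture viewer there is one more tool, called after ">>>" as a command line: name --argument value ..., lists and objects as JSON in quotes. play_rows: Moves the arm, as the interface text tells. Its arguments: {"type":"object","properties":{"moves":{"type":"array"},"force":{"type":"number"}},"required":["moves"]}

```bash
mkdir -p pics
python3 - <<'E'
from bench import env
import cv2,numpy as np
s=env.get_state();print({k:np.round(s[k],3) for k in('t','tcp_pos','ee_rot','gripper_width')})
for n in('top','side'):
    cv2.imwrite(f'pics/{n}1.png',env.snapshot(n)[:,:,::-1]);c=env.get_calibration(n);print(n,np.round(c['mtx'],1).tolist(),np.round(c['extrinsics'],3).tolist())
E
```

```text
{'t': np.float64(0.0), 'tcp_pos': array([0.155, 0.657, 0.23 ]), 'ee_rot': array([-3.63e-01, -3.12e+00,  2.00e-03]), 'gripper_width': np.float64(0.094)}
top [[385.1, 0.0, 255.8], [0.0, 385.1, 188.7], [0.0, 0.0, 1.0]] [[0.004, -0.993, 0.117, 0.341], [-1.0, -0.006, -0.013, 0.223], [0.014, -0.117, -0.993, 0.961], [0.0, 0.0, 0.0, 1.0]]
side [[479.6, 0.0, 263.9], [0.0, 479.6, 193.4], [0.0, 0.0, 1.0]] [[-0.999, 0.034, -0.025, 0.465], [0.036, 0.379, -0.925, 1.017], [-0.022, -0.925, -0.38, 0.433], [0.0, 0.0, 0.0, 1.0]]
```

View pics/top1.png

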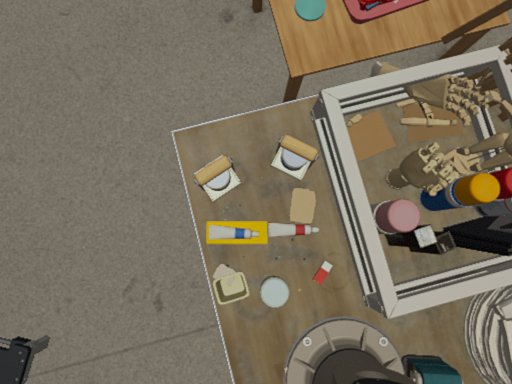

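View pics/side1.png

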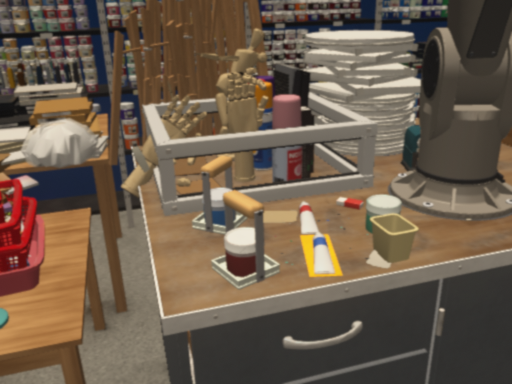

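The blue-banded tube at (235,233) lies on the slip, so blue is ordered. In the side view the far caddy, at (218,200), holds the blue jar; in the top view that is the right-hand one, at (297,157).

```bash
cat > h.py <<'E'
import cv2,numpy as np
from bench import env
def ray(c,px,T=None):
    T=c['extrinsics'] if T is None else T
    d=T[:3,:3]@np.linalg.inv(c['mtx'])@[px[0],px[1],1.];return T[:3,3],d
def onplane(c,px,z,T=None):
    o,d=ray(c,px,T);return o+d*(z-o[2])/d[2]
E
python3 - <<'E'
from h import *
im=cv2.imread('pics/top1.png');c=env.get_calibration('top')
hsv=cv2.cvtColor(im,cv2.COLOR_BGR2HSV)
print(hsv[142,297],hsv[147,305],hsv[125,280])
m=cv2.inRange(hsv,(8,90,150),(25,255,255))
n,l,st,ce=cv2.connectedComponentsWithStats(m)
for i in range(1,n):
    if st[i,4]>100 and 180<ce[i][0]<330 and 120<ce[i][1]<240:
        r=cv2.minAreaRect(np.argwhere(l==i)[:,::-1].astype(np.float32));b=cv2.boxPoints(r)
        print(st[i],r,onplane(c,r[0],.136).round(3),[onplane(c,p,.136).round(3)[:2].tolist() for p in b])
for p in [(317,98),(335,215),(372,310)]:print(p,onplane(c,p,0).round(3),onplane(c,p,.15).round(3))
t=cv2.resize(im[90:240,170:370],None,fx=4,fy=4,interpolation=cv2.INTER_CUBIC);mm=cv2.resize(m[90:240,170:370],None,fx=4,fy=4)
cv2.drawContours(t,cv2.findContours(mm,0,2)[0],-1,(0,255,0),1);cv2.imwrite('pics/top1c.png',t)
E
```

```text
[ 21 112 186] [ 21 111 183] [ 19  75 132]
[281 135  37  25 420] ((298.800048828125, 146.9000244140625), (36.224300384521484, 11.627553939819336), 26.56505012512207) [0.531 0.119 0.136] [[0.537, 0.16], [0.561, 0.148], [0.525, 0.078], [0.502, 0.089]]
[195 156  36  28 426] ((212.3602752685547, 169.5158233642578), (11.82205581665039, 36.59806442260742), 56.97613525390625) [0.48  0.307 0.136] [[0.469, 0.347], [0.513, 0.281], [0.491, 0.267], [0.447, 0.332]]
[206 221  62  23 839] ((236.5, 232.0), (22.0, 61.0), 90.0) [0.346 0.253 0.136] [[0.369, 0.318], [0.369, 0.188], [0.323, 0.188], [0.322, 0.318]]
(317, 98) [0.692 0.053 0.   ] [0.637 0.08  0.15 ]
(335, 215) [0.39  0.012 0.   ] [0.382 0.045 0.15 ]
(372, 310) [ 0.159 -0.073  0.   ] [ 0.187 -0.027  0.15 ]
```

View pics/top1c.png

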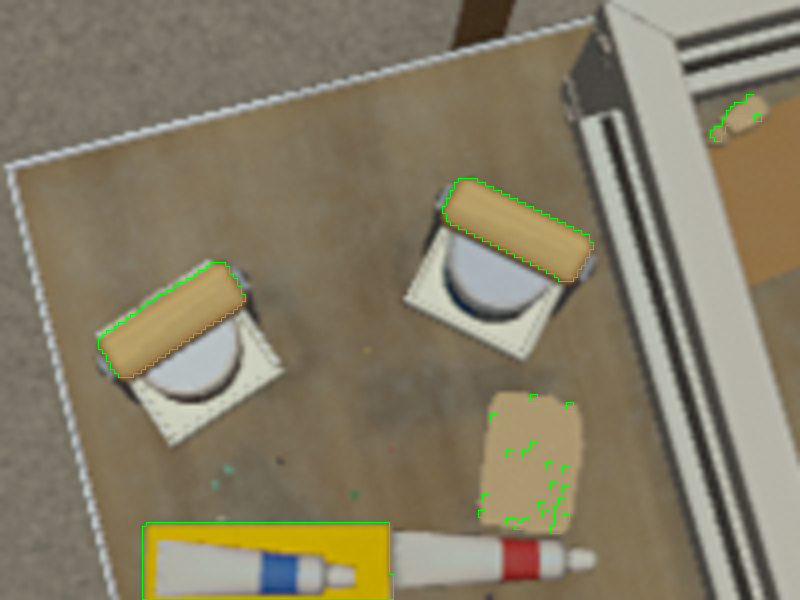

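```bash
cat >> h.py <<'E'
from scipy.spatial.transform import Rotation as Ro
def plan(target,ang=None):
    """ang: world angle of bar-perpendicular (closing) direction"""
    s=env.get_state();R=Ro.from_rotvec(s['ee_rot']).as_matrix()
    print('t',round(s['t'],2),'tcp',s['tcp_pos'].round(4),'tilt z',R[:,2].round(4),'tool shift',(R.T@(np.array(target)-s['tcp_pos'])).round(4))
    if ang is not None:
        ya=np.arctan2(R[1,1],R[0,1]);d=(ang-ya+np.pi/2)%np.pi-np.pi/2
        print('y ang',ya.round(4),'turn about tool z',(-d).round(4),'or',(-d+np.pi).round(3),(-d-np.pi).round(3),'q',s['q'].round(2))
E
python3 - <<'E'
from h import *
plan([.53,.12,.26],-np.arctan2(.0355,.0705))
print(Ro.from_rotvec(env.get_state()['ee_rot']).as_matrix().round(3))
c=env.get_calibration('wrist');print(c['tool_from_camera'].round(3),c['mtx'].round(0))
b=onplane(env.get_calibration('side'),(168,205),0)
S=env.get_calibration('side');T=np.linalg.inv(S['extrinsics'])
for z in(0,.1,.13,.16):
    p=S['mtx']@(T[:3,:3]@(b+[0,0,z])+T[:3,3]);print(z,b.round(3),(p[:2]/p[2]).round())
E
```

```text
t 0.1 tcp [0.1551 0.6566 0.2299] tilt z [-2.0e-04 -1.1e-03 -1.0e+00] tool shift [-0.4882 -0.4361 -0.0296]
y ang 1.3389 turn about tool z -1.3362 or 1.805 -4.478 q [-1.49  0.43  0.07  1.61 -0.03  1.11 -0.07]
[[-0.973  0.23  -0.   ]
 [ 0.23   0.973 -0.001]
 [-0.    -0.001 -1.   ]]
[[ 0.    -0.971 -0.24   0.07 ]
 [ 1.     0.    -0.    -0.001]
 [ 0.    -0.24   0.971 -0.154]
 [ 0.     0.     0.     1.   ]] [[270.   0. 260.]
 [  0. 270. 193.]
 [  0.   0.   1.]]
0 [ 0.656  0.013 -0.   ] [168. 205.]
0.1 [ 0.656  0.013 -0.   ] [164. 163.]
0.13 [ 0.656  0.013 -0.   ] [162. 150.]
0.16 [ 0.656  0.013 -0.   ] [161. 137.]
```

>>> play_rows --moves '[[[1,-0.02,-0.018,-0.01,0],[1,-0.04,-0.036,-0.01,0],[1,-0.04,-0.036,-0.01,0],[1,-0.04,-0.036,0,0],[1,-0.04,-0.036,0,0],[1,-0.04,-0.036,0,0],[1,-0.04,-0.036,0,0],[1,-0.04,-0.036,0,0],[1,-0.04,-0.036,0,0],[1,-0.04,-0.036,0,0],[1,-0.04,-0.036,0,0],[1,-0.04,-0.036,0,0],[1,-0.028,-0.022,0,0.15],[1,0,0,0,0.18],[1,0,0,0,0.18],[1,0,0,0,0.18],[1,0,0,0,0.18],[1,0,0,0,0.18],[1,0,0,0,0.18],[1,0,0,0,0.18]]]'

```text
t: 2.6
tcp_pos: [0.5294, 0.1193, 0.2607]
ee_rot: [-2.306, -2.133, -0.0]
force: [-0.7, -0.6, -0.2]
gripper_width: 0.0933
grip_force: 0.0
```

>>> play_rows --moves '[[[1,0,0,0,0.18],[1,0,0,0,0.18],[1,0,0,0,0.035],[1,0,0,0,0],[1,0,0,0,0]]]'

```text
t: 3.22
tcp_pos: [0.5298, 0.1202, 0.2605]
ee_rot: [-2.672, -1.651, -0.0]
force: [0.2, 0.3, -0.4]
gripper_width: 0.0941
grip_force: 0.0
```

Run:
```python
from h import *
plan([.531,.119,.2],-np.arctan2(.0355,.0705))
s=env.get_state();im=env.snapshot('wrist')[:,:,::-1];cv2.imwrite('pics/w1.png',im)
np.savez('w1.npz',p=s['tcp_pos'],r=s['ee_rot'])
```

```text
t 3.23 tcp [0.5298 0.1202 0.2605] tilt z [-1.e-04  2.e-04 -1.e+00] tool shift [-0.0005  0.0017  0.0605]
y ang -0.4637 turn about tool z 0.0028 or 3.144 -3.139 q [-0.96  0.21  0.72  1.9  -0.16  1.09 -0.64]
```

View pics/w1.png

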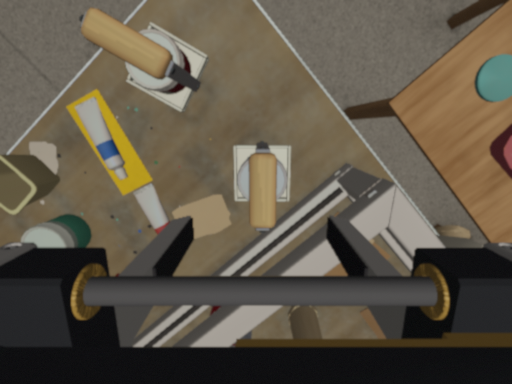

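The bar spans (263,150)–(263,230), aligned with the finger gap; the other caddy shows the red jar. The frame rail stays below the gripper body.

Run:
```python
from h import *
im=cv2.imread('pics/w1.png');c=env.get_calibration('wrist');w=np.load('w1.npz')
T=np.eye(4);T[:3,:3]=Ro.from_rotvec(w['r']).as_matrix();T[:3,3]=w['p'];T=T@c['tool_from_camera']
hsv=cv2.cvtColor(im,cv2.COLOR_BGR2HSV)
m=cv2.inRange(hsv,(8,100,130),(25,255,255));m[:,:235]=0;m[:,295:]=0;m[235:]=0
n,l,st,ce=cv2.connectedComponentsWithStats(m);i=1+st[1:,4].argmax()
r=cv2.minAreaRect(np.argwhere(l==i)[:,::-1].astype(np.float32));print(st[i],r)
b=cv2.boxPoints(r);P=np.array([onplane(c,p,.136,T)[:2] for p in b]);print(P.round(4).tolist())
for z in(.125,.136):print(onplane(c,r[0],z,T).round(4))
R=Ro.from_rotvec(w['r']).as_matrix()
print('tool-frame corners',((np.c_[P,np.full(4,.136)]-w['p'])@R).round(4).tolist())
```

```text
[ 250  154   26   74 1793] ((262.4999694824219, 190.49996948242188), (72.99998474121094, 24.999996185302734), 90.0)
[[0.5392, 0.1616], [0.5621, 0.1501], [0.5275, 0.0783], [0.5029, 0.0906]]
[0.5324 0.119  0.125 ]
[0.5335 0.1213 0.136 ]
tool-frame corners [[0.0412, -0.0101, 0.1245], [0.0412, 0.0156, 0.1245], [-0.0385, 0.0167, 0.1245], [-0.0385, -0.0107, 0.1245]]
```

```bash
python3 - <<'E'
from h import *
c=env.get_calibration('wrist');w=np.load('w1.npz');R=Ro.from_rotvec(w['r']).as_matrix()
T=np.eye(4);T[:3,:3]=R;T[:3,3]=w['p'];T=T@c['tool_from_camera'];t=env.get_calibration('top')
def tri(a,b):
    o1,d1=ray(t,a);o2,d2=ray(c,b,T);A=np.c_[d1,-d2];k=np.linalg.lstsq(A,o2-o1,rcond=None)[0]
    p,q=o1+k[0]*d1,o2+k[1]*d2;print('corner',p.round(3),q.round(3))
tri((322,91),(391,187)); tri((316,112),(345,167))
for z in(.1,.12,.14,.16):
    for px in((345,167),(300,207),(240,258)):
        print(z,px,'tool xy',(R.T@(onplane(c,px,z,T)-w['p']))[:2].round(3))
E
python3 -c "
import cv2;a=cv2.imread('pics/w1.png')[130:350,200:480];cv2.imwrite('pics/w1c.png',cv2.resize(a,None,fx=2.7,fy=2.7))"
```

```text
corner [0.655 0.068 0.146] [0.654 0.068 0.145]
corner [ 0.666  0.05  -0.035] [ 0.659  0.058 -0.039]
0.1 (345, 167) tool xy [0.022 0.1  ]
0.1 (300, 207) tool xy [-0.027  0.049]
0.1 (240, 258) tool xy [-0.095 -0.025]
0.12 (345, 167) tool xy [0.025 0.094]
0.12 (300, 207) tool xy [-0.02   0.046]
0.12 (240, 258) tool xy [-0.084 -0.024]
0.14 (345, 167) tool xy [0.028 0.087]
0.14 (300, 207) tool xy [-0.014  0.043]
0.14 (240, 258) tool xy [-0.074 -0.022]
0.16 (345, 167) tool xy [0.031 0.081]
0.16 (300, 207) tool xy [-0.008  0.04 ]
0.16 (240, 258) tool xy [-0.063 -0.02 ]
```

View pics/w1c.png

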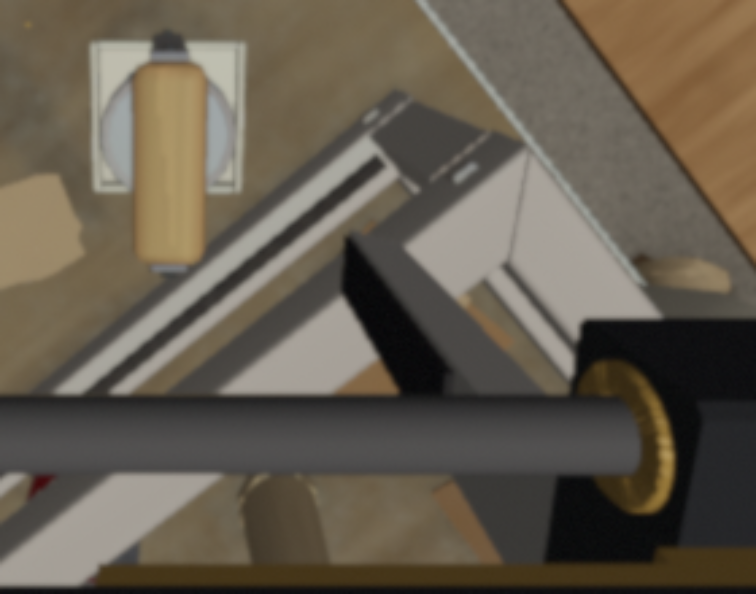

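The frame's upper rail (top about 0.145 m) is more than 3 cm from the fingers' path and below the gripper body, so I'm descending.

>>> play_rows --force 25 --moves '[[[1,0,0.0025,0.015,0],[1,0,0,0.025,0],[1,0,0,0.025,0],[1,0,0,0.025,0],[1,0,0,0.02,0],[1,0,0,0.012,0],[1,0,0,0.0075,0],[1,0,0,0,0],[1,0,0,0,0]]]'

```text
t: 4.4
tcp_pos: [0.5324, 0.1194, 0.1315]
ee_rot: [2.674, 1.648, 0.001]
force: [-0.4, 0.2, -0.1]
gripper_width: 0.0941
grip_force: 0.0
```

Run:
```python
from h import *
plan([.532,.12,.131])
a=env.snapshot('wrist')[:,:,::-1];b=env.snapshot('side')[80:300,120:400,::-1]
cv2.imwrite('pics/g1.png',np.hstack([cv2.resize(a,(400,300)),cv2.resize(b,(382,300))]))
```

```text
t 4.4 tcp [0.5324 0.1194 0.1315] tilt z [ 7.e-04  4.e-04 -1.e+00] tool shift [ 0.0004 -0.0006  0.0005]
```

View pics/g1.png

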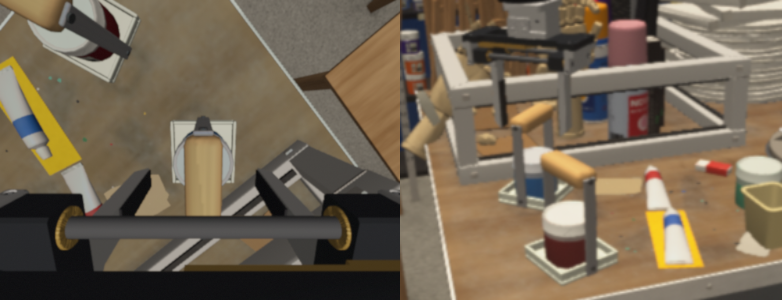

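The bar is centred between the fingers (column 204 of the left half, tips at 148 and 260). Closing.

>>> play_rows --force 25 --moves '[[[0.6,0,0,0,0],[0.3,0,0,0,0],[0,0,0,0,0],[-0.2,0,0,0,0],[-0.3,0,0,0,0],[-0.4,0,0,0,0],[-0.5,0,0,0,0],[-1,0,0,0,0],[-1,0,0,0,0],[-1,0,0,0,0]]]'

```text
t: 5.75
tcp_pos: [0.5321, 0.1193, 0.131]
ee_rot: [2.674, 1.648, -0.0]
force: [-0.3, 0.3, -1.2]
gripper_width: 0.0299
grip_force: 25.0
```

Gripped at 29.9 mm. Lifting 25 mm gently at first.

>>> play_rows --moves '[[[-1,0,0,-0.001,0],[-1,0,0,-0.002,0],[-1,0,0,-0.003,0],[-1,0,0,-0.004,0],[-1,0,0,-0.005,0],[-1,0,0,-0.004,0],[-1,0,0,-0.003,0],[-1,0,0,-0.002,0],[-1,0,0,-0.001,0],[-1,0,0,0,0]]]'

```text
t: 7.0
tcp_pos: [0.532, 0.1193, 0.156]
ee_rot: [-2.674, -1.648, 0.0]
force: [0.7, -0.3, -3.0]
gripper_width: 0.0298
grip_force: 25.0
```

Run:
```python
from h import *
s=env.get_state();print(s['wrist_torque'],s['force'],s['gripper_width'])
b=env.snapshot('side')[60:300,120:400,::-1]
a=env.snapshot('wrist')[:,:,::-1]
cv2.imwrite('pics/l1.png',np.hstack([cv2.resize(b,(467,400)),cv2.resize(a[:,120:420],(312,400))]))
```

```text
[-0.12708129  0.09350296  0.0226591 ] [ 0.66042477 -0.31547206 -2.99775414] 0.029763526892977215
```

View pics/l1.png

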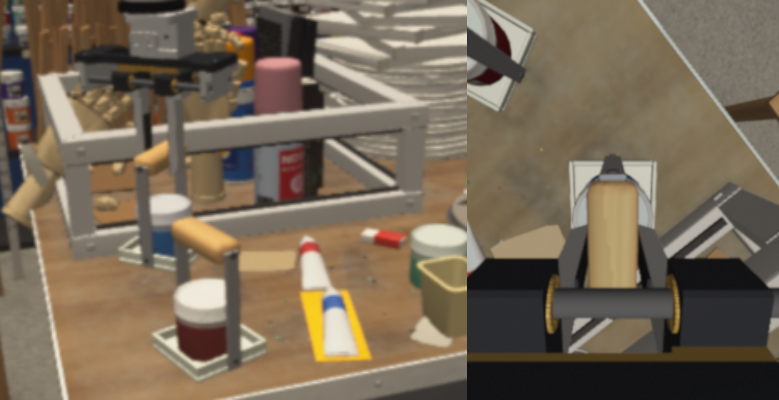

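Lifted; the tray at (160,245) is off the counter and looks level. Lifting a further 90 mm.

>>> play_rows --moves '[[[-1,0,0,-0.001,0],[-1,0,0,-0.003,0],[-1,0,0,-0.005,0],[-1,0,0,-0.006,0],[-1,0,0,-0.006,0],[-1,0,0,-0.006,0],[-1,0,0,-0.006,0],[-1,0,0,-0.006,0],[-1,0,0,-0.006,0],[-1,0,0,-0.006,0],[-1,0,0,-0.006,0],[-1,0,0,-0.006,0],[-1,0,0,-0.006,0],[-1,0,0,-0.006,0],[-1,0,0,-0.006,0],[-1,0,0,-0.005,0],[-1,0,0,-0.003,0],[-1,0,0,-0.001,0],[-1,0,0,0,0],[-1,0,0,0,0]]]'

```text
t: 9.6
tcp_pos: [0.5319, 0.1193, 0.2458]
ee_rot: [-2.674, -1.648, 0.001]
force: [0.0, -0.3, -3.5]
gripper_width: 0.03
grip_force: 25.0
```

Run:
```python
from h import *
s=env.get_state();print(s['wrist_torque'],s['force'],s['gripper_width'])
b=env.snapshot('side')[30:270,120:400,::-1]
a=env.snapshot('wrist')[:,:,::-1]
cv2.imwrite('pics/l2.png',np.hstack([cv2.resize(b,(467,400)),cv2.resize(a[:,120:420],(312,400))]))
```

```text
[-0.0274042   0.06776109  0.01899513] [ 5.06220151e-05 -2.90461005e-01 -3.46944529e+00] 0.029992694714271604
```

View pics/l2.png

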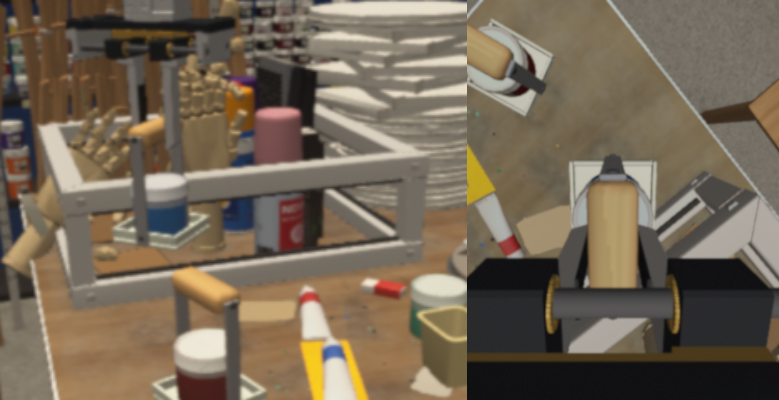

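The caddy with the blue jar, at (165,210) in the left half, is level, about 11.5 cm up, and has not moved in the grip. Holding still.

>>> play_rows --moves '[[[-1,0,0,0,0],[-1,0,0,0,0],[-1,0,0,0,0],[-1,0,0,0,0],[-1,0,0,0,0],[-1,0,0,0,0],[-1,0,0,0,0],[-1,0,0,0,0],[-1,0,0,0,0],[-1,0,0,0,0],[-1,0,0,0,0],[-1,0,0,0,0],[-1,0,0,0,0],[-1,0,0,0,0],[-1,0,0,0,0],[-1,0,0,0,0]]]'

```text
t: 11.7
tcp_pos: [0.5321, 0.1193, 0.246]
ee_rot: [2.674, 1.648, -0.0]
force: [0.5, -0.4, -2.2]
gripper_width: 0.0296
grip_force: 25.0
```

>>> play_rows --moves '[[[-1,0,0,0,0],[-1,0,0,0,0],[-1,0,0,0,0],[-1,0,0,0,0],[-1,0,0,0,0],[-1,0,0,0,0],[-1,0,0,0,0],[-1,0,0,0,0],[-1,0,0,0,0],[-1,0,0,0,0],[-1,0,0,0,0],[-1,0,0,0,0],[-1,0,0,0,0],[-1,0,0,0,0],[-1,0,0,0,0],[-1,0,0,0,0]]]'

```text
t: 13.7
tcp_pos: [0.5321, 0.1193, 0.246]
ee_rot: [-2.674, -1.648, 0.0]
force: [-0.2, -0.2, -2.6]
gripper_width: 0.0298
grip_force: 25.0
```

```bash
python3 -c "
from bench import env
s=env.get_state();print(s['t'],s['tcp_pos'],s['gripper_width'],s['grip_force']);print(env.finish_job())"
```

```text
13.7 [0.53206357 0.11931584 0.245963  ] 0.029770041187752463 24.999249279499054
the job is handed in; nothing more can be done
None
```

The blue tube was on the slip, so I lifted the blue-jar caddy by the middle of its handle to about 11.5 cm, held it still and level for 4 s, and handed the job in at 13.7 s with it still gripped in the air.

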